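# Step the lens turret to the part to be inspected

## Task

On the magnifier stand, push the turret round by the black pads of its upright thumb tabs until the widest of its three lenses is centred over the cabin part (the small olive moulding with ribs and a white plate), and leave it there. Push with a fingertip or the outside of the fingers, without gripping a tab; do not touch the lenses, and do not lift or shift the parts lying under them or anything else on the table.

Things in the scene. Friction and masses are not known exactly. Their poses are not given: they have to be found in the camera images.
- stand: magnifier stand, fixed to the table: flat grey foot 160 x 180 x 10 mm (stand x -115 to 45, y -90 to 90 mm) and a pillar. Origin on the turret axis at table height, z up. Its three stations (flush cork discs of 51 mm) lie 65 mm from the axis: the middle one along the stand's -x, the others 60 degrees to either side of it. Each carries one model part; which lies where varies.
- turret (a joint): turret angle about the vertical axis through the stand's origin, rad, anticlockwise from above; 0: widest lens along the stand's -x, over the middle station; +1.047: over the station at -x -y; -1.047: over that at -x +y. Stops at -2.2, 2.2. Steady drag 0.25 N m (2.5 N at a tab), no click stops, stays where left. Starts between two stations. Hub top 92 mm above the table.
- tab_opposite (a point): middle of the top edge of the (diametrically opposite the widest lens) upright thumb tab, 99 mm from the turret axis. A tab is an aluminium blade 26 mm long (86 to 112 mm from the axis), 70 to 100 mm above the table, with a black pad on each flat side, 9 mm thick in all; the arm inward of it is 5 mm wide, 70 to 78 mm above the table.
- tab_b (a point): middle of the top edge of the (120 degrees anticlockwise, seen from above, of tab_opposite) upright thumb tab, 99 mm from the turret axis. A tab is an aluminium blade 26 mm long (86 to 112 mm from the axis), 70 to 100 mm above the table, with a black pad on each flat side, 9 mm thick in all; the arm inward of it is 5 mm wide, 70 to 78 mm above the table.
- tab_c (a point): middle of the top edge of the (120 degrees clockwise, seen from above, of tab_opposite) upright thumb tab, 99 mm from the turret axis. A tab is an aluminium blade 26 mm long (86 to 112 mm from the axis), 70 to 100 mm above the table, with a black pad on each flat side, 9 mm thick in all; the arm inward of it is 5 mm wide, 70 to 78 mm above the table.
- tab_opposite_ccw: black pad on the side of tab_opposite that faces anticlockwise, seen from above: 23 mm (radially) x 3 mm x 19 mm high; origin at its centre, 88.5 mm above the table and 99 mm from the axis. Push on it to turn the turret clockwise.
- tab_opposite_cw: black pad on the side of tab_opposite that faces clockwise, seen from above: 23 mm (radially) x 3 mm x 19 mm high; origin at its centre, 88.5 mm above the table and 99 mm from the axis. Push on it to turn the turret anticlockwise.
- tab_b_ccw: black pad on the side of tab_b that faces anticlockwise, seen from above: 23 mm (radially) x 3 mm x 19 mm high; origin at its centre, 88.5 mm above the table and 99 mm from the axis. Push on it to turn the turret clockwise.
- tab_b_cw: black pad on the side of tab_b that faces clockwise, seen from above: 23 mm (radially) x 3 mm x 19 mm high; origin at its centre, 88.5 mm above the table and 99 mm from the axis. Push on it to turn the turret anticlockwise.
- tab_c_ccw: black pad on the side of tab_c that faces anticlockwise, seen from above: 23 mm (radially) x 3 mm x 19 mm high; origin at its centre, 88.5 mm above the table and 99 mm from the axis. Push on it to turn the turret clockwise.
- tab_c_cw: black pad on the side of tab_c that faces clockwise, seen from above: 23 mm (radially) x 3 mm x 19 mm high; origin at its centre, 88.5 mm above the table and 99 mm from the axis. Push on it to turn the turret anticlockwise.
- wide_lens: the widest of the turret's three lenses, a round black cell of 54 mm outer diameter and 14 mm height; origin at the lens centre, 65 mm from the turret axis and 74 mm above the table; at stand angle 180 degrees plus the turret's angle
- middle_lens: the middle-sized of the turret's three lenses, a round black cell of 40 mm outer diameter and 14 mm height; origin at the lens centre, 65 mm from the turret axis and 74 mm above the table; 120 degrees anticlockwise of the widest lens
- small_lens: the smallest of the turret's three lenses, a round black cell of 28 mm outer diameter and 14 mm height; origin at the lens centre, 65 mm from the turret axis and 74 mm above the table; 120 degrees clockwise of the widest lens
- cabin: the cabin part: a loose olive model moulding with ribs at one end and a white card plate, 62 mm long, 20 mm wide, 18 mm high, lying on one of the stations roughly along the stand's x; origin at the centre of its underside, 10 mm above the table, within 3 mm of its station's centre.
- bracket: loose olive model bracket without white plate, 92 x 39 mm, 22 mm high, lying on another station; origin at the centre of its underside. To be left alone.
- peg: loose wooden peg clamp, 72 x 15 mm, 12 mm high, lying on the third station; origin at the centre of its underside. To be left alone.
- glue_bottle: small loose white bottle with a green cap, 30 mm wide, 61 mm high, left of the stand; origin at the centre of its underside. Bystander.
- paint_pot: loose paint pot with a white lid, 38 mm in diameter, 42 mm high, left of the stand; origin at the centre of its underside. Bystander.
Things that resemble listed ones, but are neither listed nor needed, are in the scene too. Leave any red look-alike of the cabin alone.

How it is judged:
By the outcome, as a careful person would: the job done as asked, in the order asked, and still so for the second after the job is handed in, with the robot touching nothing.
It also fails if it takes over 42 s, if anything falls off the work surface, if the arm or the gripper's body presses on something with over 40 N, if the wrist force passes 120 N, or if a joint passes its speed limit or range.

## Robot

A 6-joint arm with a two-finger parallel gripper is mounted at the origin on the work surface; the furniture and walls round the work are solid. World frame = base frame: x ahead of the robot, y to its left, z up, the work surface at z = 0. Lengths are in m, angles in rad, forces in N, time in s.
With the tool pointing down it reaches from about 0.35 to 0.975 m from the base axis. Payload 4.9 kg.
Tool frame: the origin (TCP) lies on the centre line of the jaws, within the pads' length; the fingertips stand 11 mm ahead of it and the grasp point (between the pads) lies 8 mm behind it; z points along the fingers, y is the direction in which the jaws open and shut (so a half turn about z gives the same grasp; the last joint's range is limited). The gripper opens to 85 mm and grips with 20 to 120 N. Pads are 22 mm wide; open, the fingers measure 114 mm over their backs; the gripper's body (76 mm by 85 mm) begins 54 mm behind the grasp point. The pads swing forward as they close: fully open they stand 13 mm farther back than shut.
Start: joints at [1.085, 0.053, 1.613, -0, 1.476, -0.119], TCP at [0.224, 0.583, 0.242] pointing down, gripper open.
Joint ranges: [-3.01, 3.01], [-1.01, 2.22], [0.06, 2.58], [-1.02, 4.17], [0.09, 2.62], [-3.14, 3.14]. Speed limits (rad/s): [2.57, 2.57, 3.14, 3.14, 3.14, 3.14].

## Interface

Orientations are given as a rotation vector (axis times angle).
In Python, from station import ctrl gives the robot as it stands.
- The arm moves only by the tool send_rows, never from a script. Its argument "series" is a list of rows, each an object of numbers: "tx", "ty", "tz": the shift along the tool's x, y, z in cm; "wx", "wy", "wz": the turn, a rotation vector about the tool's x, y, z in rad; "jaw": the closure, from 0 (fully open) to 1 (shut). In form: [{"tx": .., "ty": .., "tz": .., "wx": .., "wy": .., "wz": .., "jaw": ..}, ...]. A call has 1 to 5 rows; each row shifts and turns the pose as measured when the row begins, along the tool's axes as they then stand; what a row does not reach is not made up. A row lasts 1/8 s, in which the tool goes at most 62.5 mm and 10.7 degrees, less where a joint would pass 70% of its speed; a pose out of reach is approached as far as the arm can. A call is refused whole if a number of a shift passes 6.25 or a number of a turn 0.188, either way. A call with a gripper value outside its range is refused whole. The fingers move at their own pace and stop on an object; "squeeze" is the grip in N (left out, the last holds). Time passes only in rows, so rows that do not move let the fingers close. It gives the time, the measured TCP pose, the force and the opening at its end, in the units of the state.
- ctrl.get_obs(): the state, without advancing time (a new reading comes with each control period).
- ctrl.get_image(name): name is "side" or "top"; returns the picture (420x560x3 uint8, red, green, blue); there is no depth.
- ctrl.camera_info(name): a dict with "mtx" (3x3 intrinsics, pixels), "k1" (the pictures are not rectified: a ray, as slopes to the right and down, at radius r is drawn at 1 + k1 r^2 times it, then the intrinsics apply), "R" (3x3) and "t" (3): a world point X has camera coordinates R X + t. Camera axes: x right, y down, z forward; pixel columns grow to the right and rows downward; lengths in m; the calibration is good to about 2 mm. A picture is of the moment at which its call begins. camera_info takes no time and is no camera call.
- ctrl.finish_job(): hands the job in, once; it reports no verdict.
The state is a dict: "t": time; "q": joint angles; "dq": joint speeds; "effort": joint torques, N m; "tool_pos": TCP position; "tool_rot": TCP orientation; "contact_force": force on the tool from outside, world axes, zero at the start; "wrist_torque": the same for the moment, N m; "opening": finger opening in m.
Only numpy, scipy, OpenCV 4.12 (cv2) and the standard library are available. Lean on these libraries where they do the work, as an engineer would, in place of code of your own. Each camera call takes 0.05 s, during which the arm holds its last target.

## Working session

There is one attempt and no reset: what is moved stays moved. The work goes in short steps, Python scripts to look and compute and a tool call to move; the robot and the scene stay as the last step left them, time stands still between calls to the robot, and variables do not carry over. Pictures are saved under pics/ and viewed, and the job is handed in when it is done.

Besides the shell and the picture viewer there is one more tool, called after ">>>" in YAML: its name, and indented under it one key for each argument. send_rows: Moves the arm, as the interface text tells. Its arguments: {"type":"object","properties":{"series":{"type":"array"},"squeeze":{"type":"number"}},"required":["series"]}

```bash
mkdir -p pics; ls; python3 - <<'E'
from station import ctrl
import cv2
for n in("side","top"):
    im=ctrl.get_image(n); cv2.imwrite(f"pics/{n}0.png",im[:,:,::-1]); print(n,ctrl.camera_info(n))
print(ctrl.get_obs())
E
```

```text
pics
side {'mtx': array([[448.62277387,   0.        , 279.80067564],
       [  0.        , 448.62277387, 210.49462846],
       [  0.        ,   0.        ,   1.        ]]), 'k1': -0.13356111832789458, 'R': array([[ 0.8822642 , -0.47075196, -0.00157336],
       [-0.20858514, -0.38792121, -0.89778025],
       [ 0.42202147,  0.79240755, -0.44044086]]), 't': array([-0.4794301 ,  0.19405647,  0.82129625])}
top {'mtx': array([[382.21141566,   0.        , 283.48310654],
       [  0.        , 382.21141566, 204.95192567],
       [  0.        ,   0.        ,   1.        ]]), 'k1': -0.10759541353959594, 'R': array([[ 0.02113143, -0.9997399 , -0.00857848],
       [-0.98730679, -0.01951613, -0.15762113],
       [ 0.15741271,  0.01180035, -0.9874624 ]]), 't': array([0.02218276, 0.54981582, 0.88894725])}
{'t': 0.1, 'q': array([ 1.08502251e+00,  5.33276029e-02,  1.61419266e+00,  6.02382613e-06,
        1.47600918e+00, -1.18991443e-01]), 'dq': array([-0.00078056, -0.00243421, -0.00246272,  0.00110392, -0.00218138,
       -0.00131546]), 'effort': array([ 4.74969984e-04, -3.94902742e+01, -3.71363461e+01, -1.73239682e-04,
        3.86410058e-03,  2.51151761e-06]), 'tool_pos': array([0.22386316, 0.58293235, 0.24114167]), 'tool_rot': array([-5.72810766e-01, -3.08833681e+00,  2.90093354e-03]), 'contact_force': array([1.47422309, 0.03189842, 0.25011803]), 'wrist_torque': array([-0.02235242, -0.02893481, -0.03559294]), 'opening': 0.08476063802994312}
```

View pics/side0.png

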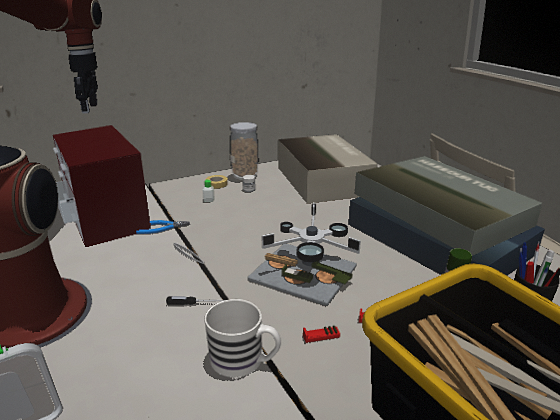

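View pics/top0.png

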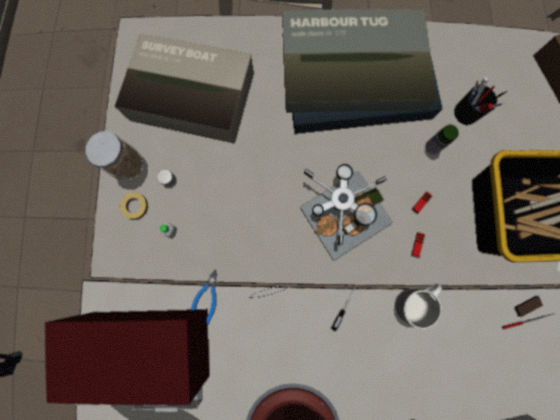

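```bash
python3 - <<'E'
import cv2
a=cv2.imread("pics/top0.png")[150:270,280:410]; cv2.imwrite("pics/top0c.png",cv2.resize(a,None,fx=5,fy=5,interpolation=cv2.INTER_CUBIC)[:600])
a=cv2.imread("pics/side0.png")[195:310,235:375]; cv2.imwrite("pics/side0c.png",cv2.resize(a,None,fx=5,fy=5,interpolation=cv2.INTER_CUBIC))
E
```

```text
(no output)
```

View pics/top0c.png

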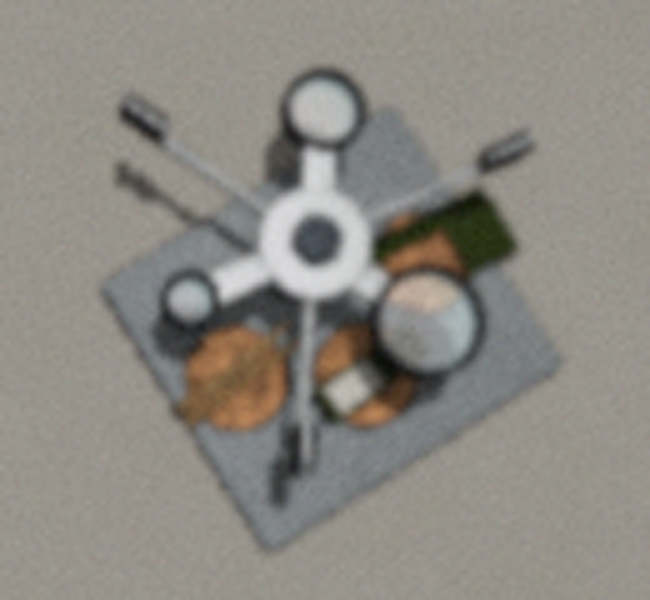

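View pics/side0c.png

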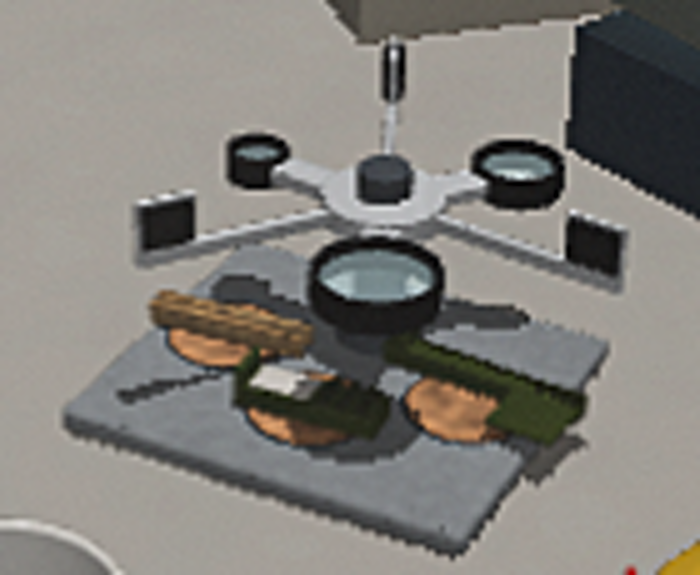

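```bash
cat > h.py <<'E'
import numpy as np, cv2
from station import ctrl
from scipy.optimize import least_squares
CI={n:ctrl.camera_info(n) for n in("side","top")}
def proj(n,P):
    c=CI[n];P=np.atleast_2d(P)@c["R"].T+c["t"];s=P[:,:2]/P[:,2:];r2=(s**2).sum(1,keepdims=True)
    s=s*(1+c["k1"]*r2);return s*c["mtx"][0,0]+c["mtx"][:2,2]
def Rz(a):return np.array([[np.cos(a),-np.sin(a),0],[np.sin(a),np.cos(a),0],[0,0,1]])
def polar(r,deg,z,th):a=np.radians(deg)+th;return [r*np.cos(a),r*np.sin(a),z]
def pts(th):
    return dict(c_mp=[-.115,.09,.01],c_mm=[-.115,-.09,.01],c_pm=[.045,-.09,.01],c_pp=[.045,.09,.01],hub=[0,0,.092],
     wl=polar(.065,180,.081,th),ml=polar(.065,300,.081,th),sl=polar(.065,60,.081,th),
     to=polar(.099,0,.1,th),tb=polar(.099,120,.1,th),tc=polar(.099,240,.1,th))
def fit(obs,x0):
    def f(x,full=False):
        P=pts(x[3]);out=[]
        for n,d in obs.items():
            ks=list(d);W=np.array([P[k] for k in ks])@Rz(x[2]).T+[x[0],x[1],0]
            # per-camera pixel offset allowed (calibration ~2mm)
            off=x[4:6] if n=="side" else x[6:8]
            out.append(proj(n,W)+off-np.array([d[k] for k in ks]))
        E=np.vstack(out)
        return E if full else np.r_[E.ravel(),x[4:]*0.7]
    r=least_squares(f,np.r_[x0,np.zeros(4)],loss="soft_l1");return r.x,f(r.x,True)
E
cat > f0.py <<'E'
from h import *
T={k:((u+.5)/5-.5+280,(v+.5)/5-.5+150) for k,(u,v) in dict(c_mp=(268,552),c_mm=(563,360),c_pm=(390,105),c_pp=(103,288),hub=(318,240),wl=(428,322),ml=(323,108),sl=(190,299),to=(147,112),tb=(306,468),tc=(508,148)).items()}
S={k:((u+.5)/5-.5+235,(v+.5)/5-.5+195) for k,(u,v) in dict(c_mp=(65,412),c_mm=(455,548),c_pm=(607,345),hub=(385,165),wl=(376,270),ml=(518,160),sl=(258,150),to=(395,43),tb=(165,198),tc=(598,222)).items()}
for o in ({"side":S,"top":T},{"top":T},{"side":S}):
    x,e=fit(o,[.65,-.15,.5,.5]);print(x.round(4),np.degrees(x[2:4]).round(1));print(e.round(1).tolist())
E
python3 f0.py
```

```text
[ 0.5613 -0.1067  0.5751  0.3976  0.0141  0.601  -0.5577 -0.3894] [33.  22.8]
[[-1.1, -0.3], [1.5, -1.4], [0.8, -1.2], [-0.1, 0.7], [0.0, 0.2], [-0.0, 0.3], [-0.2, -0.2], [-0.1, 1.4], [-0.2, 0.1], [-0.1, -0.3], [0.0, 0.8], [0.6, 1.1], [0.5, -0.4], [-1.3, -0.6], [-0.0, -0.3], [0.2, 0.0], [0.2, 0.2], [-0.0, 0.2], [-0.6, 0.4], [-0.2, -3.6], [0.5, 0.1]]
[ 0.5622 -0.1055  0.5834  0.3897 -0.      0.     -0.114  -0.0192] [33.4 22.3]
[[0.5, 0.9], [0.7, 0.6], [0.2, -0.5], [-1.3, -0.2], [-0.1, -0.3], [0.1, -0.0], [0.1, 0.2], [-0.1, 0.1], [-0.6, 0.4], [-0.3, -3.6], [0.4, 0.1]]
[ 0.5597 -0.1098  0.5588  0.4134 -0.0069 -0.1573  0.      0.    ] [32.  23.7]
[[-1.6, -0.7], [0.4, -0.9], [1.1, -0.6], [-0.1, 0.7], [0.1, 0.4], [0.1, 0.3], [-0.2, -0.2], [0.0, 1.3], [-0.3, 0.2], [0.1, -0.2]]
```

```bash
cat > tri.py <<'E'
from h import *
def tri(ps,pt,x0=(.4,.2,.1)):
    f=lambda X:np.r_[(proj("side",X)-ps).ravel(),(proj("top",X)-pt).ravel()]
    r=least_squares(f,x0);return r.x.round(3),r.fun.round(1)
E
python3 - <<'E'
import cv2
t=cv2.imread("pics/top0.png")[120:420,20:320];s=cv2.imread("pics/side0.png")[0:300,0:300]
cv2.imwrite("pics/box.png",cv2.resize(cv2.hconcat([t,s]),None,fx=1.33,fy=1.33))
E
```

```text
(no output)
```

View pics/box.png

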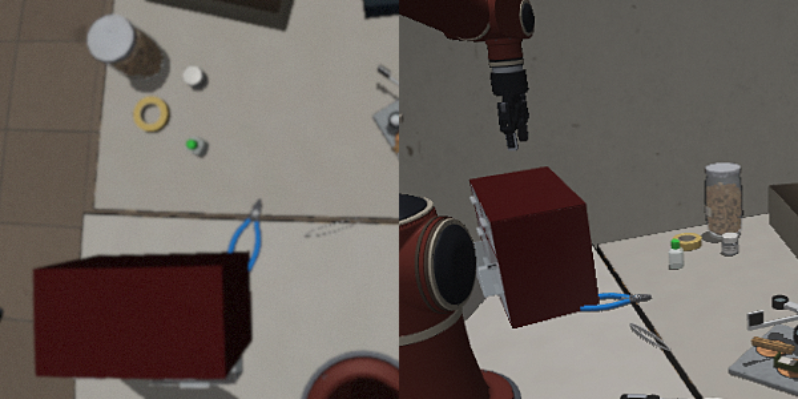

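```bash
python3 - <<'E'
from tri import *
T=lambda u,v:np.array([u/1.33+20,v/1.33+120]);S=lambda u,v:np.array([(u/1.33-300),v/1.33])
for a,b in (((585,203),(228,265)),((505,217),(222,375)),((550,168),(35,268)),((597,303),(249,252))):
    print(tri(S(*a),T(*b)))
print(tri(S(722,168),T(110,38)))
E
```

```text
(array([0.292, 0.207, 0.207]), array([ 1.2,  0.1, -0.3,  1. ]))
(array([0.145, 0.207, 0.211]), array([-4.8, -1. ,  0.9, -4.1]))
(array([0.274, 0.513, 0.2  ]), array([-1.1, -0.2,  0.2, -0.7]))
(array([0.289, 0.217, 0.007]), array([ 0.7,  0. , -0.2,  0.7]))
(array([0.65 , 0.441, 0.163]), array([ 0.1, -0. , -0. ,  0. ]))
```

>>> send_rows:
  series:
    - {"tz": -4.5, "jaw": 1}
    - {"tz": -4.5, "jaw": 1}
    - {"tx": -4.6, "ty": -3.5, "jaw": 1}
    - {"tx": -4.6, "ty": -3.5, "jaw": 1}
    - {"tx": -4.6, "ty": -3.5, "jaw": 1}
  squeeze: 20

```text
invalid input at $.series[0]: expected keys tx, ty, tz, wx, wy, wz, jaw
```

>>> send_rows:
  series:
    - {"tx": 0, "ty": 0, "tz": -4.5, "wx": 0, "wy": 0, "wz": 0, "jaw": 1}
    - {"tx": 0, "ty": 0, "tz": -4.5, "wx": 0, "wy": 0, "wz": 0, "jaw": 1}
    - {"tx": -4.6, "ty": -3.5, "tz": 0, "wx": 0, "wy": 0, "wz": 0, "jaw": 1}
    - {"tx": -4.6, "ty": -3.5, "tz": 0, "wx": 0, "wy": 0, "wz": 0, "jaw": 1}
    - {"tx": -4.6, "ty": -3.5, "tz": 0, "wx": 0, "wy": 0, "wz": 0, "jaw": 1}
  squeeze: 20

```text
t: 0.72
tool_pos: [0.3151, 0.4333, 0.3304]
tool_rot: [-0.562, -3.089, 0.013]
contact_force: [1.0, -0.7, -0.1]
opening: -0.0001
```

>>> send_rows:
  series:
    - {"tx": -4.6, "ty": -3.5, "tz": 0, "wx": 0, "wy": 0, "wz": 0, "jaw": 1}
    - {"tx": -4.6, "ty": -3.5, "tz": 0, "wx": 0, "wy": 0, "wz": 0, "jaw": 1}
    - {"tx": -4.6, "ty": -3.5, "tz": 0, "wx": 0, "wy": 0, "wz": 0, "jaw": 1}
    - {"tx": -4.6, "ty": -3.5, "tz": 0, "wx": 0, "wy": 0, "wz": 0, "jaw": 1}
    - {"tx": -4.6, "ty": -3.5, "tz": 0, "wx": 0, "wy": 0, "wz": 0, "jaw": 1}

```text
t: 1.35
tool_pos: [0.4713, 0.1798, 0.3298]
tool_rot: [-0.559, -3.089, 0.014]
contact_force: [-0.2, 0.4, -0.2]
opening: 0.0
```

```bash
cat > plan.py <<'E'
import sys
from h import *
from scipy.spatial.transform import Rotation as Ro
A=np.array([.5613,-.1067]);YAW=.5751
def goal(phi,r,off):  # world angle phi of tab (rad), radius, tangential ccw offset
    return A+r*np.array([np.cos(phi),np.sin(phi)])+off*np.array([-np.sin(phi),np.cos(phi)])
def to(p,xang,z):
    o=ctrl.get_obs();R=Ro.from_rotvec(o["tool_rot"]);
    d=R.inv().apply(np.r_[p,z]-o["tool_pos"])*100
    X=[np.cos(xang),np.sin(xang),0];Z=[0,0,-1];Y=np.cross(Z,X)
    G=Ro.from_matrix(np.array([X,Y,Z]).T)
    w=(R.inv()*G).as_rotvec()
    print("t",round(float(o["t"]),2),"pos",o["tool_pos"].round(4),"d cm",d.round(2),"w",w.round(3),"F",o["contact_force"].round(1),o["opening"])
E
python3 - <<'E'
from plan import *
phi=.5751+.3976
p=goal(phi,.1,.035);print(p);to(p,phi+np.pi/2,.25)
E
```

```text
[ 0.58868271 -0.00435164]
t 1.35 pos [0.4713 0.1798 0.3298] d cm [-17.46 -13.06   8.08] w [-0.01  0.    0.24] F [-0.2  0.4 -0.2] 4.123338022964486e-06
```

>>> send_rows:
  series:
    - {"tx": -4.6, "ty": -3.5, "tz": 0, "wx": 0, "wy": 0, "wz": 0, "jaw": 1}
    - {"tx": -4.6, "ty": -3.5, "tz": 0, "wx": 0, "wy": 0, "wz": 0, "jaw": 1}
    - {"tx": -4.0, "ty": -3.0, "tz": 2, "wx": 0, "wy": 0, "wz": 0, "jaw": 1}
    - {"tx": -2, "ty": -1.5, "tz": 3, "wx": 0, "wy": 0, "wz": 0.1, "jaw": 1}
    - {"tx": 0, "ty": 0, "tz": 0, "wx": 0, "wy": 0, "wz": 0.1, "jaw": 1}

```text
t: 1.98
tool_pos: [0.5759, 0.0083, 0.2765]
tool_rot: [-0.884, -3.01, 0.015]
contact_force: [-0.6, -0.8, 0.3]
opening: 0.0001
```

```bash
python3 - <<'E'
from plan import *
phi=.5751+.3976
p=goal(phi,.1,.035);to(p,phi+np.pi/2,.16)
cv2.imwrite("pics/s1.png",cv2.resize(ctrl.get_image("side")[130:310,200:400,::-1],None,fx=3,fy=3,interpolation=cv2.INTER_CUBIC))
E
```

```text
t 1.98 pos [0.5759 0.0083 0.2765] d cm [-1.78 -0.25 11.65] w [-0.011 -0.002  0.027] F [-0.6 -0.8  0.3] 0.00012279098435650143
```

View pics/s1.png

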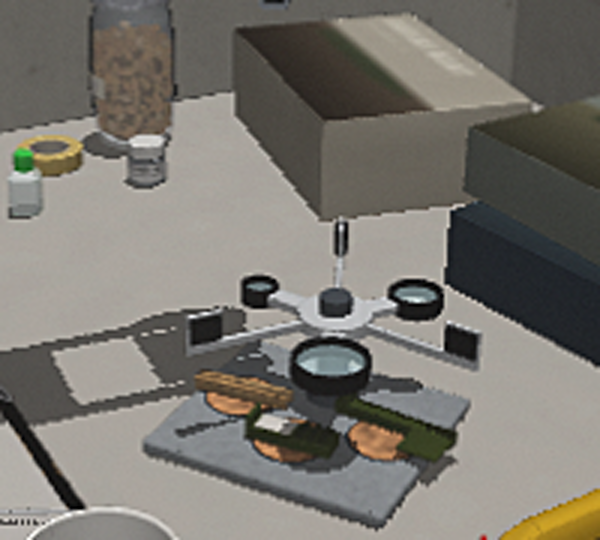

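```bash
python3 - <<'E'
from plan import *
print(proj("side",[.5759,.0083,.2765]),proj("top",[.5759,.0083,.2765]))
a=ctrl.get_image("side");b=ctrl.get_image("top")
cv2.imwrite("pics/s2.png",a[:,:,::-1]);cv2.imwrite("pics/t2.png",b[:,:,::-1])
E
```

```text
[[291.24286798 126.98469527]] [[296.27985539 171.17042665]]
```

View pics/s2.png

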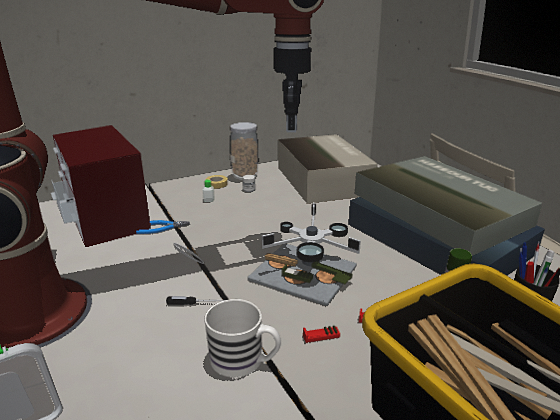

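View pics/t2.png

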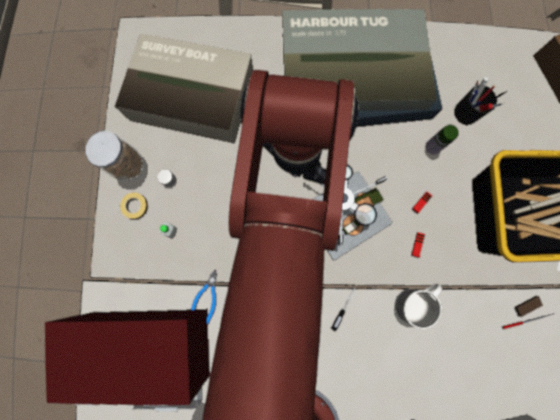

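>>> send_rows:
  series:
    - {"tx": -1.8, "ty": -0.2, "tz": 3, "wx": -0.01, "wy": 0, "wz": 0.03, "jaw": 1}
    - {"tx": 0, "ty": 0, "tz": 4.5, "wx": 0, "wy": 0, "wz": 0, "jaw": 1}
    - {"tx": 0, "ty": 0, "tz": 4.5, "wx": 0, "wy": 0, "wz": 0, "jaw": 1}
    - {"tx": 0, "ty": 0, "tz": 0, "wx": 0, "wy": 0, "wz": 0, "jaw": 1}

```text
t: 2.62
tool_pos: [0.5936, 0.0001, 0.162]
tool_rot: [0.901, 2.997, 0.005]
contact_force: [0.4, -0.6, 0.2]
opening: 0.0001
```

```bash
python3 - <<'E'
from plan import *
phi=.5751+.3976
p=goal(phi,.1,.035);to(p,phi+np.pi/2,.092)
cv2.imwrite("pics/s3.png",cv2.resize(ctrl.get_image("side")[130:310,200:400,::-1],None,fx=3,fy=3,interpolation=cv2.INTER_CUBIC))
E
```

```text
t 2.62 pos [5.936e-01 1.000e-04 1.620e-01] d cm [ 0.24 -0.69  7.  ] w [0.006 0.01  0.014] F [ 0.4 -0.6  0.2] 0.0001384895413518133
```

View pics/s3.png

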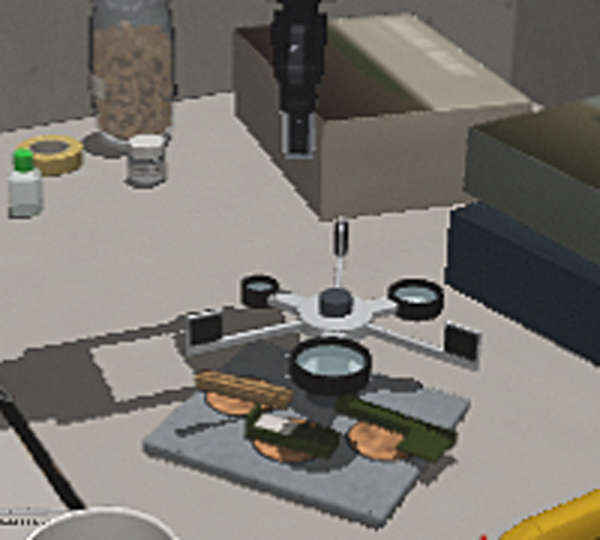

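>>> send_rows:
  series:
    - {"tx": 0.2, "ty": -0.7, "tz": 3.5, "wx": 0, "wy": 0.01, "wz": 0.01, "jaw": 1}
    - {"tx": 0, "ty": 0, "tz": 3.5, "wx": 0, "wy": 0, "wz": 0, "jaw": 1}
    - {"tx": 0, "ty": 0, "tz": 0, "wx": 0, "wy": 0, "wz": 0, "jaw": 1}

```text
t: 3.05
tool_pos: [0.5977, -0.0046, 0.1053]
tool_rot: [0.907, 2.982, 0.015]
contact_force: [0.7, -0.0, -0.5]
opening: 0.0002
```

```bash
python3 - <<'E'
from plan import *
phi=.5751+.3976
p=goal(phi,.1,.018);to(p,phi+np.pi/2,.092)
cv2.imwrite("pics/s4.png",cv2.resize(ctrl.get_image("side")[130:310,200:400,::-1],None,fx=3,fy=3,interpolation=cv2.INTER_CUBIC))
E
```

```text
t 3.05 pos [ 0.5977 -0.0046  0.1053] d cm [-0.91 -0.51  1.34] w [0.017 0.02  0.008] F [ 0.7 -0.  -0.5] 0.0001949897255079255
```

View pics/s4.png

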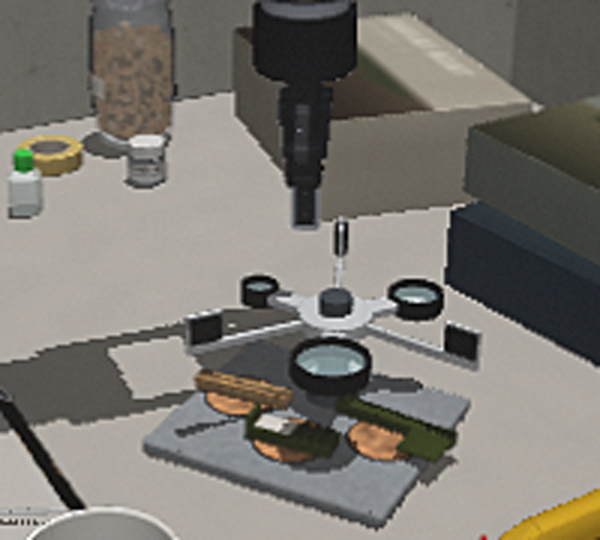

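>>> send_rows:
  series:
    - {"tx": 0.3, "ty": -0.5, "tz": 1.4, "wx": 0.015, "wy": 0.02, "wz": 0.01, "jaw": 1}
    - {"tx": 0, "ty": 0, "tz": 0, "wx": 0, "wy": 0, "wz": 0, "jaw": 1}
    - {"tx": 0, "ty": 0, "tz": 0, "wx": 0, "wy": 0, "wz": 0, "jaw": 1}

```text
t: 3.48
tool_pos: [0.5982, -0.0077, 0.0994]
tool_rot: [0.924, 2.988, 0.005]
contact_force: [0.5, 0.6, 0.3]
opening: -0.0001
```

```bash
python3 - <<'E'
from plan import *
phi=.5751+.3976
p=goal(phi,.1,.018);to(p,phi+np.pi/2,.092)
E
```

```text
t 3.48 pos [ 0.5982 -0.0077  0.0994] d cm [-0.72 -0.26  0.75] w [ 0.007  0.012 -0.002] F [0.5 0.6 0.3] -6.584687716470161e-05
```

>>> send_rows:
  series:
    - {"tx": 0.2, "ty": -0.4, "tz": 1.2, "wx": 0.01, "wy": 0.015, "wz": 0, "jaw": 1}
    - {"tx": 0, "ty": 0, "tz": 0.2, "wx": 0, "wy": 0, "wz": 0, "jaw": 1}

```text
t: 3.72
tool_pos: [0.5945, -0.0101, 0.0852]
tool_rot: [-0.927, -2.998, 0.003]
contact_force: [0.6, 0.6, -0.1]
opening: -0.0002
```

```bash
python3 - <<'E'
from plan import *
phi=.5751+.3976
p=goal(phi,.1,.018);to(p,phi+np.pi/2,.092)
cv2.imwrite("pics/s5.png",cv2.resize(ctrl.get_image("side")[130:310,200:400,::-1],None,fx=3,fy=3,interpolation=cv2.INTER_CUBIC))
E
```

```text
t 3.73 pos [ 0.5945 -0.0101  0.0852] d cm [-0.9   0.15 -0.68] w [-0.003 -0.003 -0.002] F [ 0.6  0.6 -0.1] -0.00015097847721313602
```

View pics/s5.png

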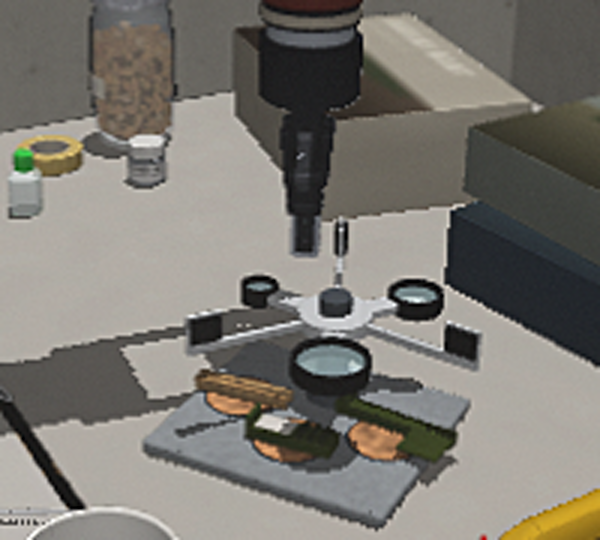

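>>> send_rows:
  series:
    - {"tx": -0.4, "ty": 0.1, "tz": -0.5, "wx": 0, "wy": 0, "wz": 0, "jaw": 1}
    - {"tx": -0.3, "ty": 0, "tz": -0.1, "wx": 0, "wy": 0, "wz": 0, "jaw": 1}
    - {"tx": -0.3, "ty": 0, "tz": 0, "wx": 0, "wy": 0, "wz": 0, "jaw": 1}

```text
t: 4.15
tool_pos: [0.6044, -0.0152, 0.0921]
tool_rot: [-0.927, -2.999, 0.003]
contact_force: [-0.8, -0.5, -0.8]
opening: -0.0
```

```bash
python3 - <<'E'
from plan import *
phi=.5751+.3976
p=goal(phi,.1,.0155);to(p,phi+np.pi/2,.09)
E
```

```text
t 4.15 pos [ 0.6044 -0.0152  0.0921] d cm [-0.04  0.01  0.21] w [-0.003 -0.002 -0.002] F [-0.8 -0.5 -0.8] -4.121345057551018e-06
```

>>> send_rows:
  series:
    - {"tx": -0.4, "ty": 0.05, "tz": 0.1, "wx": 0, "wy": 0, "wz": 0.03, "jaw": 1}
    - {"tx": -0.4, "ty": 0.05, "tz": 0, "wx": 0, "wy": 0, "wz": 0.04, "jaw": 1}
    - {"tx": -0.4, "ty": 0.05, "tz": 0, "wx": 0, "wy": 0, "wz": 0.04, "jaw": 1}

```text
t: 4.53
tool_pos: [0.6146, -0.0204, 0.0911]
tool_rot: [-1.099, -2.937, 0.001]
contact_force: [-1.8, 1.2, 1.7]
opening: 0.0002
```

```bash
cat > st.py <<'E'
from plan import *
o=ctrl.get_obs();R=Ro.from_rotvec(o["tool_rot"]).as_matrix()
xa=np.arctan2(R[1,0],R[0,0]);d=o["tool_pos"][:2]-A
# turret angle if pad touches face 11 mm ahead: distance of axis from pad line =4.5mm
r=np.hypot(*d);print("tcp r",r.round(4),"implied theta",(np.arctan2(d[1],d[0])-np.arcsin(.0155/r)-YAW).round(4),"tool phi-yaw",(xa-np.pi/2-YAW).round(4))
th=np.arctan2(d[1],d[0])-np.arcsin(.0155/r)
to(goal(YAW,.1,.0155),YAW+np.pi/2,.091)
E
python3 st.py;  python3 - <<'E'
from plan import *
cv2.imwrite("pics/s6.png",cv2.resize(ctrl.get_image("side")[130:310,200:400,::-1],None,fx=3,fy=3,interpolation=cv2.INTER_CUBIC))
E
```

```text
tcp r 0.1014 implied theta 0.2889 tool phi-yaw 0.2796
t 4.53 pos [ 0.6146 -0.0204  0.0911] d cm [-2.91  0.03 -0.  ] w [-0.004 -0.005  0.28 ] F [-1.8  1.2  1.7] 0.00018006059413675488
```

View pics/s6.png

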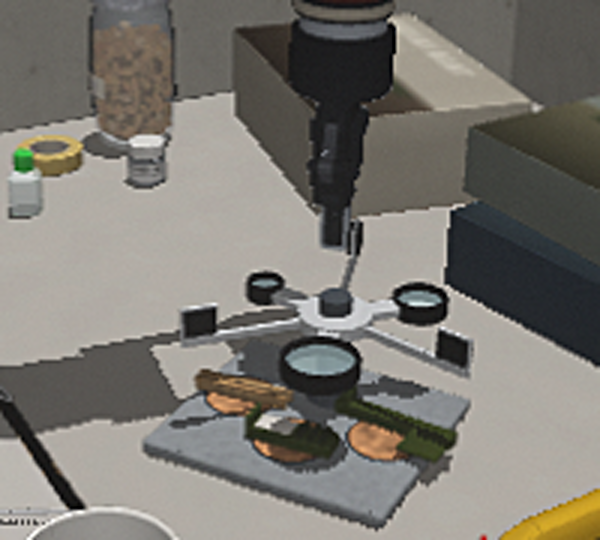

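>>> send_rows:
  series:
    - {"tx": -0.5, "ty": 0.05, "tz": 0, "wx": 0, "wy": 0, "wz": 0.05, "jaw": 1}
    - {"tx": -0.5, "ty": 0.03, "tz": 0, "wx": 0, "wy": 0, "wz": 0.05, "jaw": 1}
    - {"tx": -0.5, "ty": 0.03, "tz": 0, "wx": 0, "wy": 0, "wz": 0.05, "jaw": 1}
    - {"tx": -0.3, "ty": 0.03, "tz": 0, "wx": 0, "wy": 0, "wz": 0.03, "jaw": 1}

```text
t: 5.08
tool_pos: [0.6288, -0.0306, 0.0909]
tool_rot: [-1.367, -2.818, -0.002]
contact_force: [-1.1, 1.3, 1.9]
opening: -0.0002
```

```bash
python3 st.py;  python3 - <<'E'
from plan import *
a=ctrl.get_image("side");cv2.imwrite("pics/s7full.png",a[:,:,::-1])
cv2.imwrite("pics/s7.png",cv2.resize(a[195:310,235:375,::-1],None,fx=5,fy=5,interpolation=cv2.INTER_CUBIC))
E
```

```text
tcp r 0.1017 implied theta 0.1171 tool phi-yaw 0.0923
t 5.08 pos [ 0.6288 -0.0306  0.0909] d cm [-1.18  0.09 -0.02] w [-0.003 -0.009  0.092] F [-1.1  1.3  1.9] -0.00015229630776264605
```

View pics/s7.png

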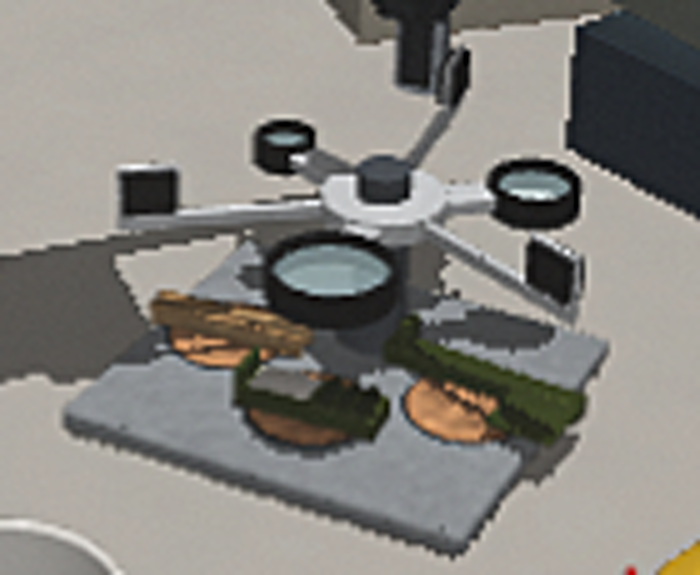

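```bash
cat > ov.py <<'E'
from h import *
def ov(n,img,crop,x,out,f=5):
    u0,v0,u1,v1=crop;a=cv2.resize(img[v0:v1,u0:u1],None,fx=f,fy=f,interpolation=cv2.INTER_CUBIC)
    off=x[4:6] if n=="side" else x[6:8]
    def line(P,c):
        W=np.array(P)@Rz(x[2]).T+[x[0],x[1],0];p=((proj(n,W)+off-[u0,v0]+.5)*f-.5)
        cv2.polylines(a,[np.round(p*16).astype(np.int32)],True,c,1,cv2.LINE_AA,4)
    t=np.linspace(0,2*np.pi,60)
    circ=lambda r,ang,R,z:[[r*np.cos(ang)+R*np.cos(s),r*np.sin(ang)+R*np.sin(s),z] for s in t]
    for k in(-1,0,1):line(circ(.065,np.pi+k*np.pi/3,.0255,.01),(255,0,255))
    line([[-.115,.09,.01],[-.115,-.09,.01],[.045,-.09,.01],[.045,.09,.01]],(0,255,255))
    for ang,R in((180,.027),(300,.02),(60,.014)):line(circ(.065,np.radians(ang)+x[3],R,.081),(0,255,0))
    cv2.imwrite(out,a)
E
cat >> f0.py <<'E'
from ov import ov
T["tb"]=(T["tb"][0],T["tb"][1]-3.6)
x,e=fit({"side":S,"top":T},[.65,-.15,.5,.5]);print(x)
ov("side",cv2.imread("pics/side0.png"),(235,195,375,310),x,"pics/ovs.png")
ov("top",cv2.imread("pics/top0.png"),(280,150,410,270),x,"pics/ovt.png")
E
python3 f0.py|tail -2
```

```text
[ 0.56160941 -0.10666989  0.5750143   0.39720616 -0.08633501  0.64937404
 -0.52807964 -0.37309694]
```

View pics/ovs.png

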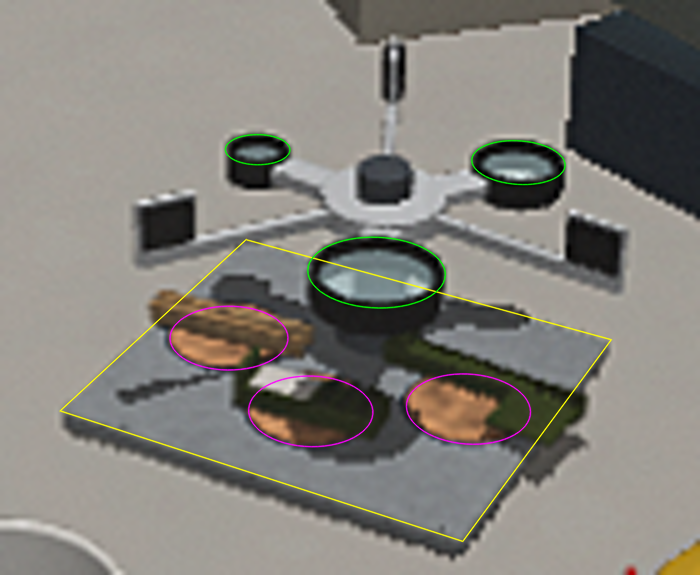

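View pics/ovt.png

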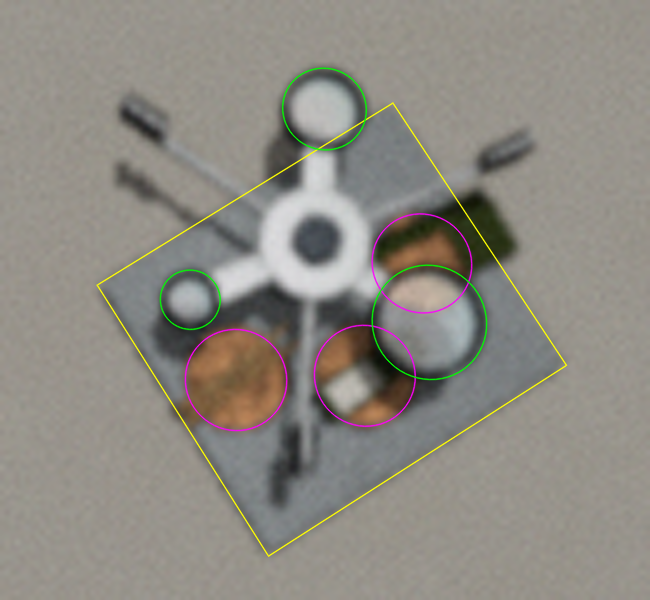

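```bash
cat > cab.py <<'E'
from h import *
x=np.array([0.5616,-0.1067,0.575,0.397,-0.086,0.649,-0.528,-0.373])
def cab(n,file,crop,out,dx,dy,dr,f=8):
    u0,v0,u1,v1=crop;a=cv2.resize(cv2.imread(file)[v0:v1,u0:u1],None,fx=f,fy=f,interpolation=cv2.INTER_CUBIC)
    off=x[4:6] if n=="side" else x[6:8]
    for z,c in((.01,(0,255,255)),(.028,(0,255,0))):
        P=np.array([[.031,.01,0],[-.031,.01,0],[-.031,-.01,0],[.031,-.01,0]])@Rz(dr).T+[-.065+dx,dy,z]
        W=P@Rz(x[2]).T+[x[0],x[1],0];p=((proj(n,W)+off-[u0,v0]+.5)*f-.5)
        cv2.polylines(a,[np.round(p*16).astype(np.int32)],True,c,1,cv2.LINE_AA,4)
    return a
import sys
dx,dy,dr=map(float,sys.argv[1:4])
s=cab("side","pics/side0.png",(275,255,320,290),0,dx,dy,dr);t=cab("top","pics/top0.png",(330,200,375,245),0,dx,dy,dr)
h=max(s.shape[0],t.shape[0]);s=cv2.copyMakeBorder(s,0,h-s.shape[0],0,0,0);t=cv2.copyMakeBorder(t,0,h-t.shape[0],0,0,0)
cv2.imwrite(sys.argv[4],cv2.hconcat([s,t]))
E
python3 cab.py 0 0 0 pics/cab0.png
```

```text
(no output)
```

View pics/cab0.png

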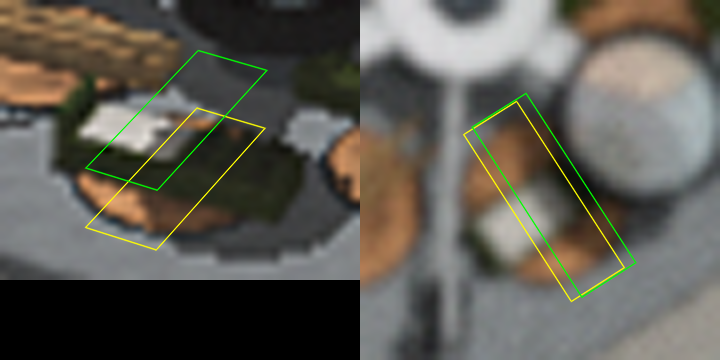

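```bash
python3 cab.py 0 0 1.571 pics/cab1.png
```

```text
(no output)
```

View pics/cab1.png

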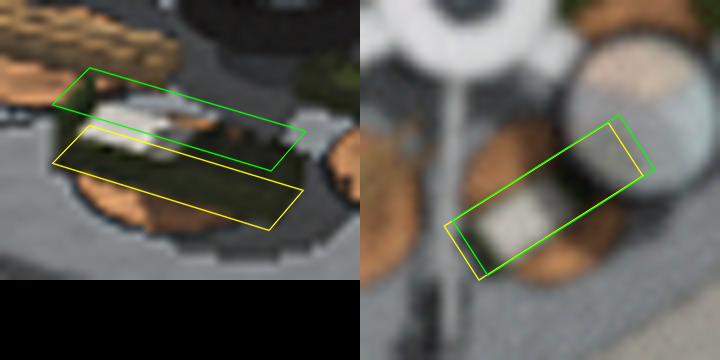

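```bash
cat > th.py <<'E'
from h import *
x=np.array([0.5616,-0.1067,0.575,0.397,-0.086,0.649,-0.528,-0.373])
def th(n,d,crop,f=5):
    off=x[4:6] if n=="side" else x[6:8]
    for k,(u,v) in d.items():
        q=np.array([(u+.5)/f-.5+crop[0],(v+.5)/f-.5+crop[1]])
        r=least_squares(lambda t:(proj(n,np.array(pts(t[0])[k])@Rz(x[2]).T+[x[0],x[1],0])+off-q).ravel(),[.1])
        print(k,r.x.round(3),r.fun.round(2))
E
python3 - <<'E'
from th import *
from ov import ov
th("side",dict(wl=(334,269),ml=(537,182),sl=(284,140),tb=(149,168)),(235,195))
y=x.copy();y[3]=.117
ov("side",cv2.imread("pics/s7full.png"),(235,195,375,310),y,"pics/ov7.png")
E
```

```text
wl [0.141] [ 0.11 -0.56]
ml [0.094] [-0.36  0.18]
sl [0.144] [-0.29 -0.74]
tb [0.128] [-0.25  0.06]
```

View pics/ov7.png

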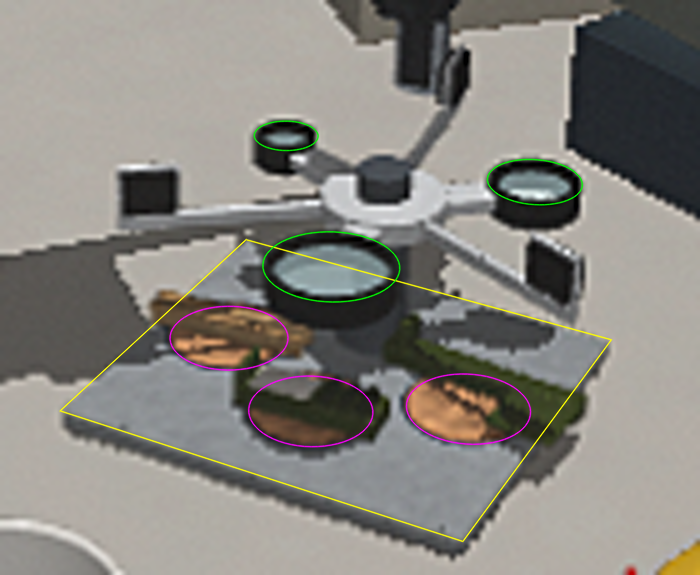

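>>> send_rows:
  series:
    - {"tx": -0.4, "ty": 0.02, "tz": 0, "wx": 0, "wy": 0, "wz": 0.03, "jaw": 1}
    - {"tx": -0.4, "ty": 0.02, "tz": 0, "wx": 0, "wy": 0, "wz": 0.03, "jaw": 1}
    - {"tx": -0.3, "ty": 0.02, "tz": 0, "wx": 0, "wy": 0, "wz": 0.02, "jaw": 1}

```text
t: 5.5
tool_pos: [0.6366, -0.039, 0.0908]
tool_rot: [-1.486, -2.758, -0.004]
contact_force: [-0.6, 2.8, 1.6]
opening: 0.0001
```

```bash
python3 st.py
```

```text
tcp r 0.1013 implied theta 0.0037 tool phi-yaw 0.0074
t 5.5 pos [ 0.6366 -0.039   0.0908] d cm [-0.04 -0.   -0.02] w [-0.002 -0.009  0.007] F [-0.6  2.8  1.6] 0.00013109975546753616
```

>>> send_rows:
  series:
    - {"tx": 1.5, "ty": 0, "tz": 0, "wx": 0, "wy": 0, "wz": 0, "jaw": 1}
    - {"tx": 1.5, "ty": 0, "tz": -0.5, "wx": 0, "wy": 0, "wz": 0, "jaw": 1}
    - {"tx": 1, "ty": 0, "tz": -4, "wx": 0, "wy": 0, "wz": 0, "jaw": 1}
    - {"tx": 0, "ty": 0, "tz": -5, "wx": 0, "wy": 0, "wz": 0, "jaw": 1}
    - {"tx": 0, "ty": 0, "tz": -5, "wx": 0, "wy": 0, "wz": 0, "jaw": 1}

```text
t: 6.12
tool_pos: [0.6091, -0.0033, 0.2333]
tool_rot: [-1.48, -2.75, 0.008]
contact_force: [1.7, 0.4, -0.0]
opening: -0.0
```

>>> send_rows:
  series:
    - {"tx": 5, "ty": 0, "tz": -1, "wx": 0, "wy": 0, "wz": 0, "jaw": 1}
    - {"tx": 5, "ty": 0, "tz": 0, "wx": 0, "wy": 0, "wz": 0, "jaw": 1}
    - {"tx": 5, "ty": 0, "tz": 0, "wx": 0, "wy": 0, "wz": 0, "jaw": 1}
    - {"tx": 3, "ty": 0, "tz": 0, "wx": 0, "wy": 0, "wz": 0, "jaw": 1}
    - {"tx": 0, "ty": 0, "tz": 0, "wx": 0, "wy": 0, "wz": 0, "jaw": 1}

```text
t: 6.75
tool_pos: [0.5071, 0.1526, 0.2544]
tool_rot: [-1.485, -2.764, -0.001]
contact_force: [-0.2, -0.3, 0.6]
opening: -0.0001
```

```bash
python3 - <<'E'
from th import *
from ov import ov
y=x.copy();y[3]=0
for n,c in (("side",(235,195,375,310)),("top",(280,150,410,270))):
    a=ctrl.get_image(n)[:,:,::-1].copy();cv2.imwrite(f"pics/{n}8.png",a)
    ov(n,a,c,y,f"pics/ov8{n}.png")
    u0,v0,u1,v1=c;cv2.imwrite(f"pics/{n}8c.png",cv2.resize(a[v0:v1,u0:u1],None,fx=5,fy=5,interpolation=cv2.INTER_CUBIC))
print(ctrl.get_obs()["tool_pos"])
E
```

```text
[0.50822093 0.15112023 0.25424634]
```

View pics/ov8side.png

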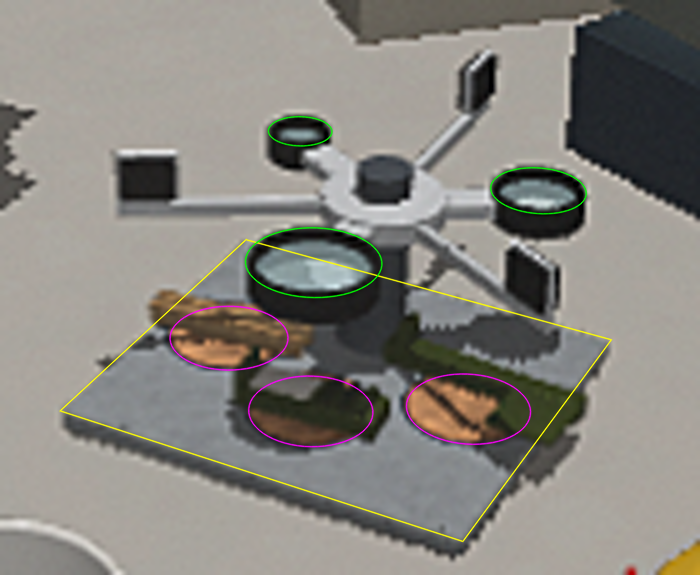

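View pics/ov8top.png

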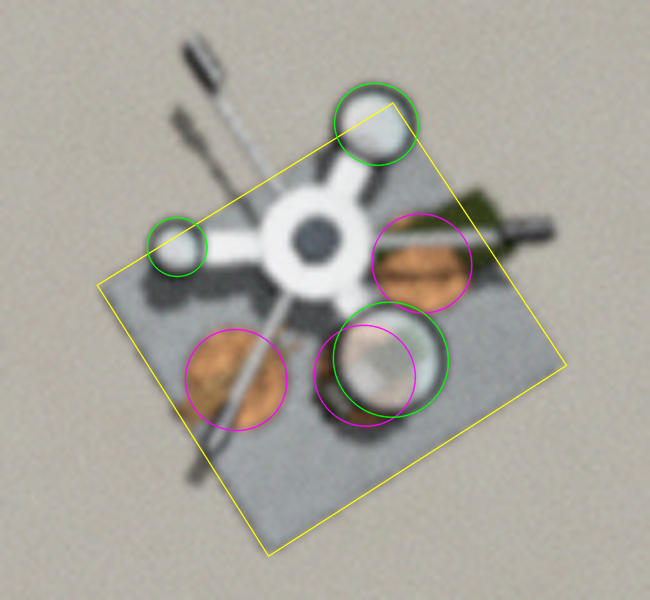

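View pics/side8c.png

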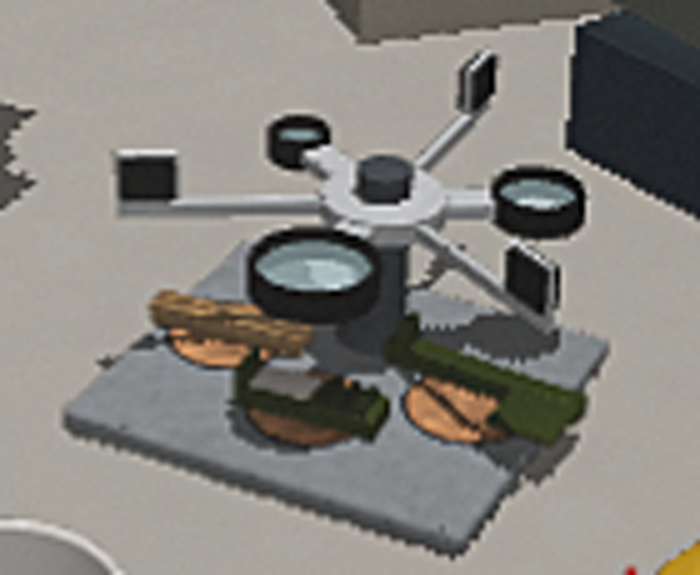

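View pics/top8.png

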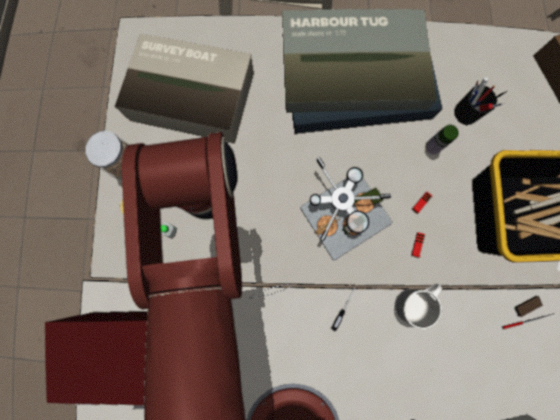

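```bash
python3 - <<'E'
from th import *
th("side",dict(wl=(314.5,264),ml=(538,190),sl=(299,133),tb=(147,153),tc=(534,247),to=(482,54)),(235,195))
print()
th("top",dict(wl=(390.5,360),ml=(376,124),sl=(178,246),to=(201,64),tc=(526,230)),(280,150))
# independent: cork pixel check, blob centroid of peg cork etc via hue in pre-push top image
for f,n in(("pics/top0.png","top"),("pics/side0.png","side")):
    a=cv2.imread(f);off=x[4:6] if n=="side" else x[6:8]
    P=np.array([[.065*np.cos(np.pi+k*np.pi/3),.065*np.sin(np.pi+k*np.pi/3),.01] for k in(-1,0,1)])@Rz(x[2]).T+[x[0],x[1],0]
    print(n,(proj(n,P)+off).round(1).tolist())
E
```

```text
wl [0.013] [ 0.12 -0.44]
ml [-0.002] [-0.01  0.  ]
sl [0.01] [-0.12 -0.41]
tb [-0.008] [-0.16 -0.01]
tc [0.019] [0.48 1.35]
to [-0.006] [-0.34  1.49]

wl [-0.004] [-0.09 -0.15]
ml [-0.002] [ 0.02 -0.04]
sl [-0.004] [-0.27  0.01]
to [0.03] [-0.35 -0.54]
tc [-0.004] [ 1.41 -0.1 ]
top [[326.7, 225.5], [352.5, 224.6], [363.9, 202.1]]
side [[280.3, 262.0], [296.7, 276.6], [328.2, 276.2]]
```

```bash
python3 - <<'E'
from station import ctrl
print(ctrl.finish_job())
E
```

```text
the job is handed in; nothing more can be done
None
```

I pushed tab_opposite on its anticlockwise-facing pad with the side of the shut fingers. That turned the turret clockwise from about +0.40 rad to about 0, so the widest lens now sits over the cabin part on the middle station. I then backed the arm away clear of everything and handed the job in at about 7 s. The hand-in gave no verdict.

- **Turret angle:** In both cameras the three lens rims match the model at 0 rad, with readings between −0.004 and +0.013 rad. The tab readings scatter more, from −0.008 to +0.03 rad, because their edges are harder to pick out. The stand's heading is known to about ±0.02 rad, so the lens should be centred to about 1–1.5 mm.
- **Other objects:** The cabin, bracket and peg show no visible movement between the before and after pictures. Measured forces stayed near 3 N throughout.
- **Disagreement:** The cabin lies lengthwise along the stand's y axis, not x as the description says. It is still clearly the olive part with the white plate on the middle station, and it looks centred there to within about 1 mm in the side camera. The blurrier top picture suggested up to 2.5 mm.

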